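Set out a breathing set's parts in the service tray

TASK

Set out the parts for servicing one breathing set. Swing the skewed steel tray round on the rubber stop post until its long back side lies flush along the aluminium backstop rail, with its end still at the post, and from the sloped bins lay the pressure reducer, the demand valve and the gauge with the long whistle stem flat and right way up in the tray, one to each bay, in any order. Set the parts down, do not let them drop; leave the short gauge in its bin and the things on the bench just where they are.

Things in the scene. Friction and masses are not known exactly. Their poses are not given: they have to be found in the camera images.
- bins: Four grey plastic picking bins in a row on a fixed sloped stand; one part in each, which one varies. Origin on the bench under the row's middle; x points away from the low fronts, y along the row. Floors slope 0.26 rad, low towards -x; floor middles at x 0, y -171, -57, 57, 171 mm, 42 mm up. Inside 108 mm wide, 170 deep; front lip 20 mm, back 46, sides 38 (22 in the front 60 mm) above the floor.
- reducer_center (a point): Pressure reducer: aluminium block 52 x 40 x 44 mm (x, y, z), black hand wheel (diameter 43) on a neck at its +x end, two brass hose stubs at -x, brass relief valve 12 mm high on top; reaches 46 mm to -x, 54 to +x. 0.34 kg. Point: block's middle, 22 mm above its flat underside; z up out of its top. In its bin it lies with x up the slope within 0.2 rad, as all the parts do.
- valve_center (a point): Demand valve: black round housing, diameter 46 mm, 34 high with a 6 mm rubber dome on top, and an inlet arm (24 mm wide, then steel swivel and brass nipple) reaching 71 mm from the housing's middle along its +x; 94 mm long. 0.2 kg. Point: on the housing's axis, 17 mm above its flat underside; z up out of the dome.
- gauge_center (a point): Long gauge (wanted): round dial in a black rubber boot, diameter 46 mm, 26 thick, white face up, and a stem with an aluminium whistle body (diameter 22) and brass nut reaching 104 mm from the dial's middle along its +x; 127 mm long. 0.2 kg. Point: the dial's middle, 13 mm above its flat underside; z up out of the face.
- short_gauge_center (a point): Short gauge (not wanted, stays in its bin): the same dial and boot with only a short brass stem reaching 50 mm from the dial's middle along its +x; 73 mm long. Point and axes as on the long gauge.
- post (a point): Fixed rubber-sleeved stop post, diameter 24 mm, 54 high, at the robot's side of the tray near one end. Point on its axis at the bench; x points to the aluminium backstop rail and square to it, y along the rail. The rail's face is the plane x = 168 mm, 32 mm high, from y = +53 to -309 mm.
- bay_post (a point): Loose steel tray 312 x 150 mm, 36 high, walls and floor 4 mm, 0.75 kg, on the bench; three equal open bays in a row, each 142 (x) by 98.7 mm (y) inside. It starts swung about the post, free end 0.2 to 0.36 rad off the rail, front side within 2 mm of the post. Point: middle of the floor's top face in the bay next to the post. Tray axes: x towards its long back side, y to the post end, z up.
- bay_mid (a point): Middle of the floor (top face) of the tray's middle bay; axes of the tray.
- bay_free (a point): Middle of the floor (top face) of the tray's bay at its free end; axes of the tray.
- back_post_end (a point): The tray's back corner (underside) at the post end: with the tray flush it lies at post x = 168, y = about 28 mm. Axes of the tray.
- back_free_end (a point): The tray's back corner (underside) at the free end, 312 mm along -y from the other. Axes of the tray.
- front_free_end (a point): The tray's front corner (underside) at the free end, 150 mm along -x from the back one: the front side near here is the place to push. Axes of the tray.
- grease_jar: Bystander: closed jar, diameter 54, 55 mm high, on the bench. Origin under its middle.
- coupling: Bystander: brass and steel hose coupling, 75 mm long, 28 mm high, lying on the bench along its x. Origin under its middle.
- screwdriver: Bystander: black screwdriver, 190 mm, lying on the bench along its x.
- wrench: Bystander: steel wrench, 180 mm, lying on the bench along its x.
Things that resemble listed ones, but are neither listed nor needed, are in the scene too. What is shaped like the part that bears reducer_center but brown is not meant.

How it is judged (in metres and radians):
At the end, for the whole second after the job is handed in: Tray flat, both back corners within 8 mm of the rail, its end within 40 mm along the rail of its place at the post; each bay holds one wanted part, its point within 55 mm of the bay's middle, at most 8 mm above its lying height, tilted under 0.2 rad; all at rest (x of each of back_free_end, back_post_end in the frame of post above 0.16 m and y of back_post_end in the frame of post between -0.012 and 0.068 m and angle between bay_mid's own z axis and vertical below 0.05 rad and ((horizontal distance between reducer_center and bay_post below 0.055 m and z of reducer_center in the frame of bay_post below 0.03 m and angle between reducer_center's own z axis and vertical below 0.2 rad) or (horizontal distance between valve_center and bay_post below 0.055 m and z of valve_center in the frame of bay_post below 0.025 m and angle between valve_center's own z axis and vertical below 0.2 rad) or (horizontal distance between gauge_center and bay_post below 0.055 m and z of gauge_center in the frame of bay_post below 0.021 m and angle between gauge_center's own z axis and vertical below 0.2 rad)) and ((horizontal distance between reducer_center and bay_mid below 0.055 m and z of reducer_center in the frame of bay_mid below 0.03 m and angle between reducer_center's own z axis and vertical below 0.2 rad) or (horizontal distance between valve_center and bay_mid below 0.055 m and z of valve_center in the frame of bay_mid below 0.025 m and angle between valve_center's own z axis and vertical below 0.2 rad) or (horizontal distance between gauge_center and bay_mid below 0.055 m and z of gauge_center in the frame of bay_mid below 0.021 m and angle between gauge_center's own z axis and vertical below 0.2 rad)) and ((horizontal distance between reducer_center and bay_free below 0.055 m and z of reducer_center in the frame of bay_free below 0.03 m and angle between reducer_center's own z axis and vertical below 0.2 rad) or (horizontal distance between valve_center and bay_free below 0.055 m and z of valve_center in the frame of bay_free below 0.025 m and angle between valve_center's own z axis and vertical below 0.2 rad) or (horizontal distance between gauge_center and bay_free below 0.055 m and z of gauge_center in the frame of bay_free below 0.021 m and angle between gauge_center's own z axis and vertical below 0.2 rad)) and linear speed of each of reducer, valve, gauge, tray below 0.02 m/s); the robot touches nothing.
It fails at once if the short gauge is moved more than 30 mm (distance of short_gauge_center from where it was at the start of the episode above 0.03 m).
It fails at once if another thing on the bench (jar, coupling, screwdriver, wrench) is moved more than 30 mm (distance of any of grease_jar, screwdriver, wrench, coupling from where it was at the start of the episode above 0.03 m).
It fails at once if a part is dropped or thrown: it moves faster than 0.5 m/s (a fall of 13 mm) while the fingers do not touch it ((linear speed of reducer above 0.5 m/s and contact force between the fingers and reducer below 0.3 N) or (linear speed of valve above 0.5 m/s and contact force between the fingers and valve below 0.3 N) or (linear speed of gauge above 0.5 m/s and contact force between the fingers and gauge below 0.3 N)).
It also fails if it takes over 72 s, if anything falls off the work surface, if the arm or the gripper's body presses on something with over 40 N, if the wrist force passes 120 N, or if a joint passes its speed limit or range.

ROBOT

A 6-joint arm with a two-finger parallel gripper is mounted at the origin on the work surface. World frame = base frame: x ahead of the robot, y to its left, z up, the work surface at z = 0. Lengths are in mm, angles in rad, forces in N, time in s.
With the tool pointing down it reaches from about 400 to 925 mm from the base axis. Payload 12.5 kg.
Tool frame: the origin (TCP) lies between the finger pads; the fingertips stand 11 mm ahead of it and the grasp point (between the pads) lies 8 mm behind it (env.tip_extent is the distance from the TCP to the fingertips, in mm); x points along the fingers, z is the direction in which the jaws open and shut, and the axes are right-handed (so a half turn about x gives the same grasp; the last joint's range is limited). The gripper opens to 95 mm and grips with 3 to 60 N. Pads are 20 mm wide; open, the fingers measure 119 mm over their backs; the gripper's body (75 mm by 180 mm) begins 59 mm behind the grasp point.
Start: joints at [-1.359, 0.491, 1.559, -0, 1.092, -0.106], TCP at [195.321, -593.713, 225.661] pointing down, gripper open.
Joint ranges: [-3.1, 3.1], [-0.84, 2.19], [0.05, 2.79], [-1.13, 4.28], [0.06, 2.93], [-2.69, 2.69]. Speed limits (rad/s): [2.22, 2.22, 2.79, 3.14, 3.14, 3.14].

INTERFACE

Orientations are given as [roll, pitch, yaw] about the fixed x, y, z axes, in that order (R = Rz(yaw) Ry(pitch) Rx(roll)).
In Python, from cell import status, imaging, env gives the robot as it stands. The module is installed in compiled form; this text tells all that it offers.
- The arm moves only by the tool apply_moves, never from a script. Its argument "increments" is a list of rows, each a list of 5 numbers: the closure, from 0 (fully open) to 1 (shut), then the shift along the tool's x, y, z in mm, then the turn about the tool's x in degrees. A call has 1 to 10 rows; each row shifts and turns the commanded pose from where the row before left it, along the tool's axes as they then stand; what a row does not reach is not made up. A row lasts 1/10 s, in which the tool goes at most 50 mm and 8.59 degrees, less where a joint would pass 70% of its speed; a pose out of reach is approached as far as the arm can. A call with a gripper value outside its range is refused whole. The fingers move at their own pace and stop on an object; the grip force is fixed at half the most. Time passes only in rows, so rows that do not move let the fingers close. It gives the time, the measured TCP pose, the force and the opening at its end, in the units of the state.
- status.state(): the state, without advancing time (a new reading comes with each control period).
- imaging.read_camera(name): name is "side" or "top" or "wrist"; returns a dict with "pixels" (480x640x3 uint8, red, green, blue), "fovy" (degrees; the focal length in pixels is half the picture's height over the tangent of half this angle, whatever the lens; pixels are square), "cx", "cy" (the principal point, pixels), "R" (3x3) and "t" (3): a world point X has camera coordinates R X + t. Camera axes: x right, y down, z forward; pixel columns grow to the right and rows downward; lengths in mm; the calibration is good to about 2 mm. The wrist camera is an equidistant fisheye: a pixel r from the principal point sees the ray r / f radians off the axis. A picture is of the moment at which its call begins. There is no depth.
- env.job_done(): hands the job in, once; it reports no verdict.
The state is a dict: "t": time; "joints": joint angles; "qvel": joint speeds; "tau": joint torques, N m; "eef_pos": TCP position; "tcp_rot": TCP orientation; "ft_force": force on the tool from outside, world axes, zero at the start; "moment": the same for the moment, N m; "opening": opening from 0.0 (shut) to 1.0 (fully open).
Only numpy, scipy, OpenCV 4.12 (cv2) and the standard library are available. Lean on these libraries where they do the work, as an engineer would, in place of code of your own. Each camera call takes 0.05 s, during which the arm holds its last target. There are 200 camera calls.

## Working session

There is one attempt and no reset: what is moved stays moved. The work goes in short steps, Python scripts to look and compute and a tool call to move; the robot and the scene stay as the last step left them, time stands still between calls to the robot, and variables do not carry over. Pictures are saved under pics/ and viewed, about 8 in all and at most 12, crops included, and the job is handed in when it is done.

Besides the shell and the picture viewer there is one more tool, called after ">>>" by a JSON object that holds its "op" and its "data". apply_moves: Moves the arm, as the interface text tells. Its arguments: {"type":"object","properties":{"increments":{"type":"array"}},"required":["increments"]}

```bash
mkdir -p pics; ls
python3 - <<'E'
from cell import status, imaging, env
import cv2,numpy as np
print(status.state()); print(env.tip_extent)
for n in ["side","top","wrist"]:
    c=imaging.read_camera(n); cv2.imwrite(f"pics/{n}0.png",c["pixels"][:,:,::-1])
    np.savez(f"pics/{n}0.npz",**c)
    print(n,c["fovy"],c["cx"],c["cy"],np.round(c["R"],4).tolist(),np.round(c["t"],1), np.round(-np.array(c["R"]).T@c["t"]))
E
```

```text
pics
{'t': 0.0, 'joints': array([-1.35857623e+00,  4.91566380e-01,  1.55945409e+00, -2.61677612e-05,
        1.09173371e+00, -1.05612089e-01]), 'qvel': array([ 0.00058988, -0.00011649,  0.00152405,  0.00160994,  0.00040987,
       -0.00076684]), 'tau': array([-2.29530298e-03, -6.12644434e+01, -2.58180875e+01,  6.91037276e-02,
        4.82711813e-02, -1.36263784e-04]), 'eef_pos': array([ 195.27462665, -593.45495393,  225.055919  ]), 'tcp_rot': array([3.0559586 , 1.56963458, 1.80300653]), 'ft_force': array([ 0.41882104,  0.05834326, -0.20544237]), 'moment': array([ 0.01052982,  0.04084129, -0.01248407]), 'opening': 0.9998408647440952}
11.0
side 57.12175803425934 319.1568653968749 243.5354458784448 [[-0.8281, -0.5601, -0.0208], [-0.3451, 0.5387, -0.7686], [0.4417, -0.6293, -0.6394]] [435.5 239.9 774.6] [101. 602. 689.]
top 45.22346493073164 319.0155454470017 243.82914392418556 [[0.0138, -0.9999, -0.0006], [-0.9887, -0.0136, -0.1495], [0.1495, 0.0026, -0.9888]] [ -27.7  545.5 1342.4] [ 339.  -24. 1409.]
wrist 65.70646984690485 323.6056645299278 242.5270626363528 [[0.3123, -0.95, -0.0021], [-0.9101, -0.2998, 0.286], [-0.2723, -0.0874, -0.9582]] [-624.2  -33.6  391.8] [ 271. -569.  384.]
```

View pics/top0.png

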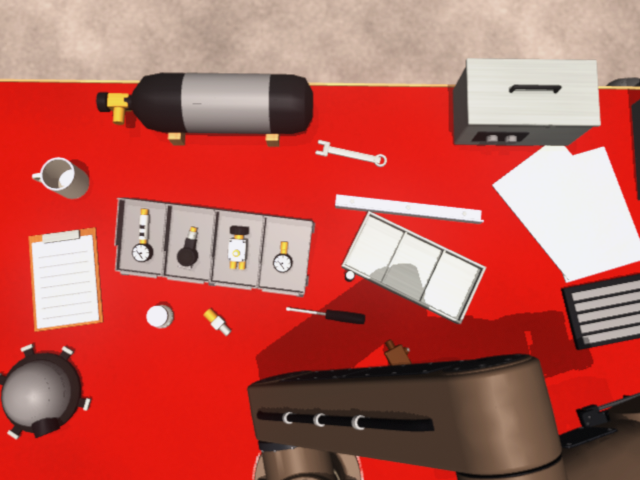

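View pics/side0.png

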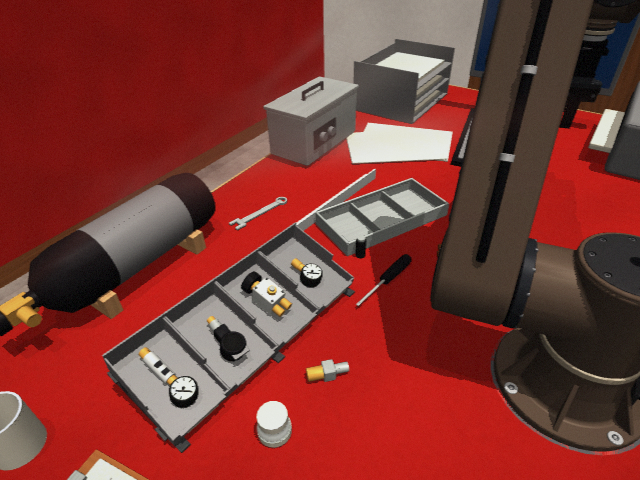

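Top view: bins left to right hold the long gauge (142,240), valve (188,250), reducer (237,248) and short gauge (283,260). The tray is at (415,265), the post at (349,275), the rail at (408,208). Candidates:
- **Reducer:** silver one in bin 3 (237,248). The brown lookalike on the bench (398,353) is not meant.
- **Gauge:** long one in bin 1 (142,240), with the whistle stem. The short gauge (283,260) stays.
- **Valve:** only the one at (188,250).

Next, close crops.

Run:
```python
import cv2,numpy as np
a=cv2.imread("pics/top0.png")[185:335,105:505]; b=cv2.imread("pics/side0.png")[170:460,95:480]
cv2.imwrite("pics/c1.png",cv2.resize(a,None,fx=2,fy=2,interpolation=cv2.INTER_CUBIC))
cv2.imwrite("pics/c2.png",cv2.resize(b,None,fx=2,fy=2,interpolation=cv2.INTER_CUBIC))
```

```text
(no output)
```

View pics/c1.png

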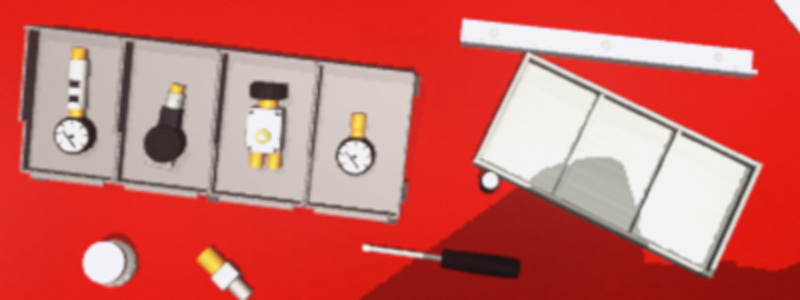

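View pics/c2.png

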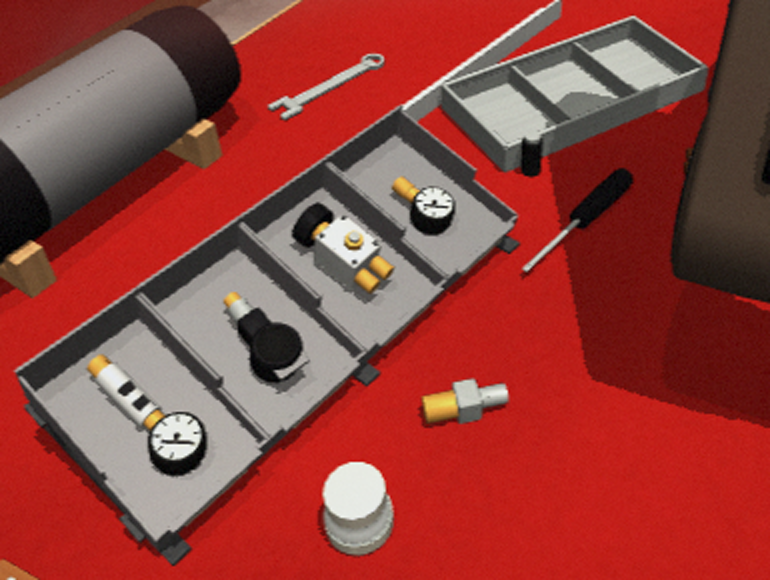

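```bash
cat > h.py <<'E'
import numpy as np, cv2
from scipy.spatial.transform import Rotation as Ro
def ray(c,u,v):
    R=np.array(c["R"]);t=np.array(c["t"]).ravel();f=240/np.tan(np.radians(float(c["fovy"]))/2)
    x,y=(u-float(c["cx"])),(v-float(c["cy"]))
    if float(c["fovy"])>60:   # wrist fisheye
        r=np.hypot(x,y);th=r/f;d=np.array([x/r*np.sin(th),y/r*np.sin(th),np.cos(th)])
    else: d=np.array([x/f,y/f,1])
    d=R.T@d; return -R.T@t,d/np.linalg.norm(d)
def plane(c,u,v,z):
    o,d=ray(c,u,v); return o+d*(z-o[2])/d[2]
def tri(c1,p1,c2,p2):
    (o1,d1),(o2,d2)=ray(c1,*p1),ray(c2,*p2)
    s=np.linalg.lstsq(np.c_[d1,-d2],o2-o1,rcond=None)[0]
    a,b=o1+d1*s[0],o2+d2*s[1]; return (a+b)/2,np.linalg.norm(a-b)
def load(n): return dict(np.load(f"pics/{n}.npz"))
def shot(n,name):
    from cell import imaging
    c=imaging.read_camera(n); cv2.imwrite(f"pics/{name}.png",c["pixels"][:,:,::-1]); np.savez(f"pics/{name}.npz",**c); return c
def go(x,y,z,jaw=None,st=None):
    """print tool-axis shift and turn from the present measured pose; jaw = world angle (deg) of jaw axis"""
    from cell import status
    s=status.state(); R=Ro.from_euler("xyz",s["tcp_rot"]).as_matrix()
    d=R.T@(np.array([x,y,z])-s["eef_pos"]); j=np.degrees(np.arctan2(R[1,2],R[0,2]))
    out="shift %s jaw now %.1f"%(np.round(d,1),j)
    if jaw is not None:
        # turn about tool x (down) by +a lowers world yaw by a
        out+=" turn %.1f"%((j-jaw+90)%180-90)
    print(out,"q6 %.2f"%s["joints"][5],"t %.2f"%s["t"],"pos",np.round(s["eef_pos"],1),"F",np.round(s["ft_force"],1),"op %.3f"%s["opening"])
E
python3 - <<'E'
from h import *
T,S=load("top0"),load("side0")
P=dict(gdial=((75,134),(177,441)),gnut=((78,48),(97,364)),vdome=((165,142),(275,341)),vnip=((177,86),(232,300)),relief=((262,136),(353,240)),wheel=((268,91),(313,224)),sdial=((355,155),(433,206)),post=((490,180),(531,140)),
 bp=((528,54),(443,88)),fp=((475,162),(503,150)),ff=((711,275),(706,68)),bf=((760,165),(633,18)),
 binLback=((24,27),(17,372)),binRback=((417,72),(402,108)))
for k,(a,b) in P.items():
    p,e=tri(T,(105+a[0]/2,185+a[1]/2),S,(95+b[0]/2,170+b[1]/2)); print(k,np.round(p,1),"err %.1f"%e)
for n,u,v in(("railL",461,43),("railR",752,73)): print(n,np.round(plane(T,105+u/2,185+v/2,32),1))
print(np.round(plane(T,105+490/2,185+180/2,54),1))
go(500,-300,100,90)
E
```

```text
gdial [520.2 401.4  46.7] err 1.9
gnut [619.2 395.9  70.2] err 0.2
vdome [510.5 290.   63.6] err 3.3
vnip [576.5 278.   64.6] err 0.9
relief [515.6 172.2  86.1] err 1.8
wheel [570.5 168.7  75. ] err 1.7
sdial [498.5  65.9  54.5] err 1.2
post [472.4 -94.4  44.3] err 2.1
bp [ 628.2 -140.9   29. ] err 0.6
fp [496.7 -76.1  30.9] err 5.5
ff [ 363.9 -357.7   31. ] err 0.9
bf [ 495.5 -419.6   31.2] err 0.5
binLback [635.6 448.5 107.2] err 0.5
binRback [590.2  -6.9  98.6] err 0.4
railL [639.9 -59.1  32. ]
railR [ 607.5 -413.    32. ]
[470.5 -94.3  54. ]
shift [ 125.4  381.2 -183.5] jaw now -71.8 turn 18.2 q6 -0.11 t 0.15 pos [ 195.3 -593.5  225.2] F [ 0.1 -0.2  0.1] op 1.000
```

The two views agree to a few mm. Results:
- **Post:** (471,-94).
- **Rail yaw:** -0.09. My post-to-rail distance is 165 mm against 168 in the text.
- **Tray yaw:** -0.44, so 0.35 off the rail. Its length measures 309 mm against 312.
- **Heights:** tray rim 31 mm (36 nominal).

First move: close, turn and descend partway.

>>> {"op": "apply_moves", "data": {"increments": [[1,40,0,0,6.5],[1,40,0,0,6.5]]}}

```text
t: 0.35
eef_pos: [195.4, -594.0, 145.4]
tcp_rot: [0.126, 1.568, -1.359]
ft_force: [1.1, -0.8, -0.0]
opening: 0.887
```

```bash
python3 -c "
from h import *
go(345,-315,100,-84.8)"
```

```text
shift [  44.8  173.1 -265.2] jaw now -85.0 turn -0.2 q6 0.13 t 0.35 pos [ 195.4 -594.   145.4] F [ 1.1 -0.8 -0. ] op 0.887
```

>>> {"op": "apply_moves", "data": {"increments": [[1,5,22,-33,0],[1,5,22,-33,0],[1,5,22,-33,0],[1,5,22,-33,0],[1,5,22,-33,0],[1,5,22,-33,0],[1,5,22,-33,0],[1,5,20,-33,0]]}}

```text
t: 1.15
eef_pos: [345.2, -313.6, 105.4]
tcp_rot: [0.536, 1.571, -0.944]
ft_force: [0.9, -0.4, -0.3]
opening: 0.21
```

Run:
```python
from h import *
shot("wrist","w1"); c=shot("top","t1")
go(345,-315,23,-84.8)
go(454,-348,23,-84.8)
```

```text
shift [82.1 -0.6  3.7] jaw now -84.6 turn 0.2 q6 0.60 t 1.25 pos [ 345.4 -311.4  105.1] F [-0.2  0.1  0.3] op 0.131
shift [ 81.9 104.8  46.9] jaw now -84.6 turn 0.2 q6 0.60 t 1.25 pos [ 345.4 -311.4  105.1] F [-0.2  0.1  0.3] op 0.131
```

View pics/w1.png

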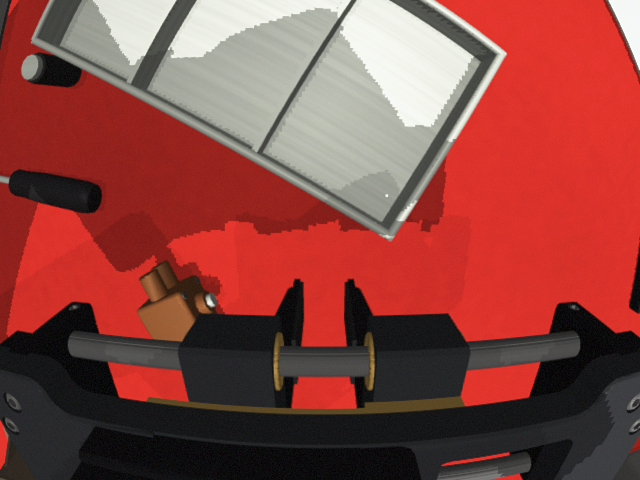

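Wrist view: tray front free corner at (392,238), post top at (35,68), brown decoy at (180,310) clear of the fingers.

Run:
```python
from h import *
W=load("w1");T=load("top0")
for n,p,z in(("ff",(392,236),36),("post",(33,68),54),("decoy",(160,310),40),("bf",(503,53),36),("fp",(35,40),36)): print(n,np.round(plane(W,*p,z),1))
print(tri(W,(392,236),T,(105+711/2,185+275/2)), tri(W,(33,68),T,(350,275)))
```

```text
ff [ 365.2 -356.2   36. ]
post [470.4 -98.8  54. ]
decoy [ 296.5 -199.2   40. ]
bf [ 495.8 -417.4   36. ]
fp [497.  -79.6  36. ]
(array([ 363.5226915 , -357.84773247,   29.79154102]), np.float64(0.6528252272245678)) (array([471.11429206, -94.52836516,  49.70413523]), np.float64(0.33839177323153463))
```

>>> {"op": "apply_moves", "data": {"increments": [[1,30,0,0,0],[1,30,0,0,0],[1,20,0,0,0],[1,0,0,0,0]]}}

```text
t: 1.65
eef_pos: [343.9, -314.8, 23.7]
tcp_rot: [-2.524, 1.567, 2.279]
ft_force: [-0.2, 0.0, -0.4]
opening: 0.008
```

>>> {"op": "apply_moves", "data": {"increments": [[1,0,12,5,0],[1,0,12,5,0],[1,0,12,5,0],[1,0,12,5,0],[1,0,12,5,0],[1,0,12,5,0],[1,0,10,4,0],[1,0,6,3,0],[1,0,5,2,0],[1,0,5,2,0]]}}

```text
t: 2.65
eef_pos: [446.5, -347.1, 26.3]
tcp_rot: [-0.739, 1.57, -2.219]
ft_force: [-6.6, -0.1, 4.8]
opening: -0.0
```

>>> {"op": "apply_moves", "data": {"increments": [[1,0,5,0,0],[1,0,4,0,0],[1,0,3,0,0],[1,0,0,0,0]]}}

```text
t: 3.05
eef_pos: [454.2, -344.7, 26.2]
tcp_rot: [-2.155, 1.562, 2.649]
ft_force: [-32.2, -1.0, 19.0]
opening: 0.002
```

```bash
python3 -c "
from h import *
shot('wrist','w2');shot('top','t2');go(465,-350,23,-84.8)
a=cv2.imread('pics/t2.png')[185:335,305:505]; b=cv2.imread('pics/w2.png')
cv2.imwrite('pics/c3.png',np.vstack([cv2.resize(a,(640,480))[:,:],])) 
cv2.imwrite('pics/c3.png',np.hstack([cv2.resize(a,(400,300),interpolation=cv2.INTER_CUBIC),cv2.resize(b,(400,300),interpolation=cv2.INTER_AREA)]))"
```

```text
shift [ 3.1 10.4  6.3] jaw now -84.8 turn 0.0 q6 0.72 t 3.15 pos [ 454.1 -344.7   26.2] F [-31.8  -2.5  18.1] op 0.003
```

View pics/c3.png

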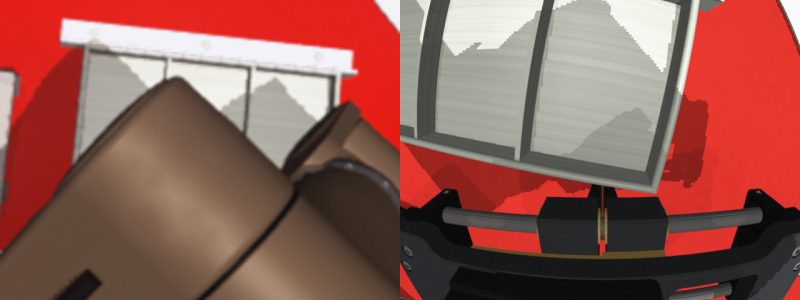

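The tray now lies along the rail, pressed with 32 N. I'll back off and go to the bins.

>>> {"op": "apply_moves", "data": {"increments": [[1,0,-15,0,0],[1,-10,-15,0,0],[0.6,-40,0,0,3],[0.35,-45,0,0,3],[0.35,-45,0,0,3],[0.35,-45,0,0,0],[0.35,0,10,-45,0],[0.35,0,10,-45,0],[0.35,0,10,-45,0],[0.35,0,10,-45,0]]}}

```text
t: 4.15
eef_pos: [480.1, -170.1, 211.8]
tcp_rot: [1.287, 1.569, -0.35]
ft_force: [1.0, 0.7, 0.8]
opening: 0.618
```

```bash
python3 -c "
from h import *
shot('top','t3'); go(455,172,220,-93.7)"
```

```text
shift [  -7.9  -47.5 -334.6] jaw now -93.7 turn 0.0 q6 1.17 t 4.20 pos [ 480.9 -164.9  211.8] F [ 0.1  5.1 -0.8] op 0.631
```

>>> {"op": "apply_moves", "data": {"increments": [[0.35,-3,-6,-42,0],[0.35,-3,-6,-42,0],[0.35,-3,-6,-42,0],[0.35,-3,-6,-42,0],[0.35,0,-6,-42,0],[0.35,0,-6,-42,0],[0.35,0,-6,-42,0],[0.35,0,-6,-41,0],[0.35,0,0,0,0]]}}

```text
t: 5.1
eef_pos: [453.6, 169.4, 223.5]
tcp_rot: [2.212, 1.569, 0.579]
ft_force: [0.1, -0.3, 0.1]
opening: 0.651
```

```bash
python3 -c "
from h import *
shot('wrist','w3'); go(515,172,85,-93.7)"
```

```text
shift [138.4  60.7  -8.1] jaw now -93.6 turn 0.1 q6 1.85 t 5.15 pos [453.7 167.6 223.3] F [ 0.7 -0.8 -0. ] op 0.651
```

View pics/w3.png

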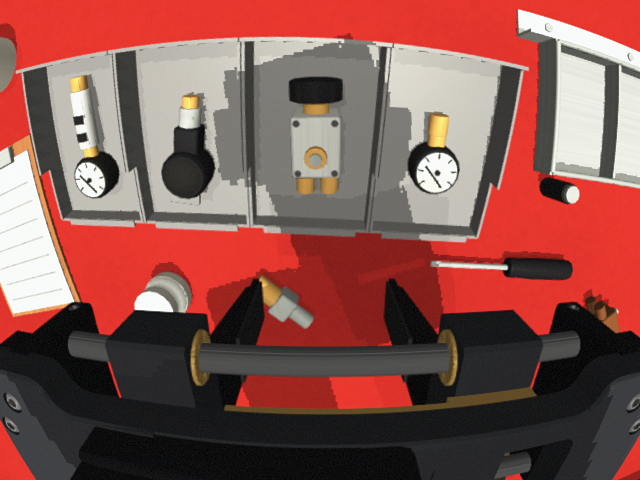

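Wrist view: reducer block at (316,150) with relief valve (316,158) and wheel (316,90), valve dome (188,168), long gauge dial (92,178) with its nut (79,78), short gauge (435,170).

Run:
```python
from h import *
W=load("w3");T=load("top0");S=load("side0")
t=lambda u,v:(105+u/2,185+v/2)
s=lambda u,v:(95+u/2,170+v/2)
for n,w,a,b in(("relief",(316,157),t(262,136),s(353,240)),("wheel",(316,90),t(268,91),s(313,224)),("vdome",(188,168),t(165,142),s(275,341)),("vnip",(191,97),t(177,86),s(232,300)),("gdial",(91,178),t(75,134),s(177,441)),("gnut",(79,78),t(78,48),s(97,364)),("sdial",(436,170),t(355,155),s(433,206)),("post",(572,195),t(490,180),s(531,140))):
    print(n,*[(np.round(q,1),round(e,1)) for q,e in(tri(W,w,T,a),tri(W,w,S,b))])
for p in((292,117),(341,117),(340,181),(292,180)): print(np.round(plane(W,*p,76),1))
go(515,172,85,-93.7)
```

```text
relief (array([515.6, 171.9,  82.5]), np.float64(0.8)) (array([516.4, 171.9,  85.8]), np.float64(1.1))
wheel (array([570.8, 168.5,  71.8]), np.float64(0.9)) (array([571.2, 168.5,  74.7]), np.float64(0.9))
vdome (array([513.2, 295.7,  38.6]), np.float64(2.4)) (array([515. , 288.6,  59.3]), np.float64(0.2))
vnip (array([577.9, 278.9,  60.5]), np.float64(2.1)) (array([578.1, 277.8,  63.6]), np.float64(0.9))
gdial (array([518.2, 396.3,  62.1]), np.float64(1.6)) (array([518.1, 403.7,  52. ]), np.float64(0.9))
gnut (array([620.1, 396.8,  67.5]), np.float64(0.5)) (array([619.9, 395.5,  69.2]), np.float64(0.1))
sdial (array([497.9,  65.3,  56.3]), np.float64(0.5)) (array([498.5,  65.5,  54.8]), np.float64(1.7))
post (array([470.9, -94.5,  51. ]), np.float64(0.1)) (array([471.4, -93.6,  48. ]), np.float64(5.2))
[549.8 189.1  76. ]
[547.1 149.4  76. ]
[494.3 153.3  76. ]
[497.7 192.9  76. ]
shift [138.4  60.7  -8.1] jaw now -93.6 turn 0.1 q6 1.85 t 5.15 pos [453.7 167.6 223.3] F [ 0.7 -0.8 -0. ] op 0.651
```

>>> {"op": "apply_moves", "data": {"increments": [[0.35,0,37,-4,0],[0.35,0,36,-4,0],[0.35,45,0,0,0],[0.35,45,0,0,0],[0.35,35,0,0,0.5],[0.35,0,0,0,0]]}}

```text
t: 5.75
eef_pos: [525.9, 167.3, 94.5]
tcp_rot: [-1.291, 1.564, -2.939]
ft_force: [-0.7, 0.3, 0.8]
opening: 0.649
```

```bash
python3 -c "
from h import *
shot('wrist','w4');shot('side','s4'); go(527,171,58,-94.2)
a=cv2.imread('pics/s4.png')[200:440,120:440]; b=cv2.imread('pics/w4.png')
cv2.imwrite('pics/c4.png',np.hstack([cv2.resize(a,(400,300),interpolation=cv2.INTER_CUBIC),cv2.resize(b,(400,300),interpolation=cv2.INTER_AREA)]))"
```

```text
shift [40.6 -1.3 -2.8] jaw now -94.3 turn -0.1 q6 1.84 t 5.85 pos [528.1 168.2  98.6] F [ 0.2 -0.9  0.1] op 0.648
```

View pics/c4.png

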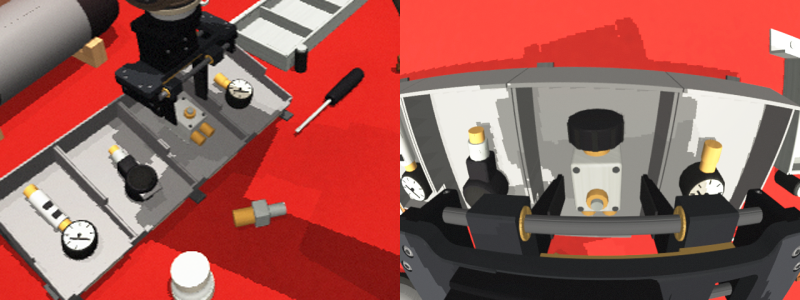

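The fingers straddle the reducer block centrally (wrist block at 596, finger middle 598 in the crop). Descend and grip.

>>> {"op": "apply_moves", "data": {"increments": [[0.35,14,-1,-2,0],[0.35,14,0,0,0],[0.35,12,0,0,0],[0.35,0,0,0,0],[0.6,0,0,0,0],[0.8,0,0,0,0],[0.8,0,0,0,0],[0.8,0,0,0,0]]}}

```text
t: 6.65
eef_pos: [526.9, 171.1, 58.3]
tcp_rot: [1.74, 1.57, 0.095]
ft_force: [-0.1, 0.3, 5.5]
opening: 0.42
```

>>> {"op": "apply_moves", "data": {"increments": [[0.8,-8,0,0,0],[0.8,-15,0,0,0],[0.8,-35,0,0,0],[0.8,-45,0,0,0],[0.8,-30,0,0,0],[0.8,0,0,0,0]]}}

```text
t: 7.25
eef_pos: [527.8, 171.4, 194.7]
tcp_rot: [1.83, 1.564, 0.185]
ft_force: [0.5, 0.1, -3.3]
opening: 0.419
```

```bash
python3 -c "
from h import *
shot('wrist','w5');shot('side','s5'); shot('top','t5');go(545,-333,150,-95.2)
a=cv2.imread('pics/s5.png')[100:400,120:520]; b=cv2.imread('pics/w5.png');d=cv2.imread('pics/t5.png')[170:320,305:505]
cv2.imwrite('pics/c5.png',np.vstack([np.hstack([cv2.resize(a,(400,300),interpolation=cv2.INTER_CUBIC),cv2.resize(b,(400,300),interpolation=cv2.INTER_AREA)]),np.hstack([cv2.resize(d,(400,300),interpolation=cv2.INTER_CUBIC),np.zeros((300,400,3),np.uint8)])]))"
```

```text
shift [ 39.7  56.9 501. ] jaw now -94.3 turn 0.9 q6 1.84 t 7.40 pos [525.8 170.9 189.5] F [-0.1  1.1 -3.6] op 0.423
```

View pics/c5.png

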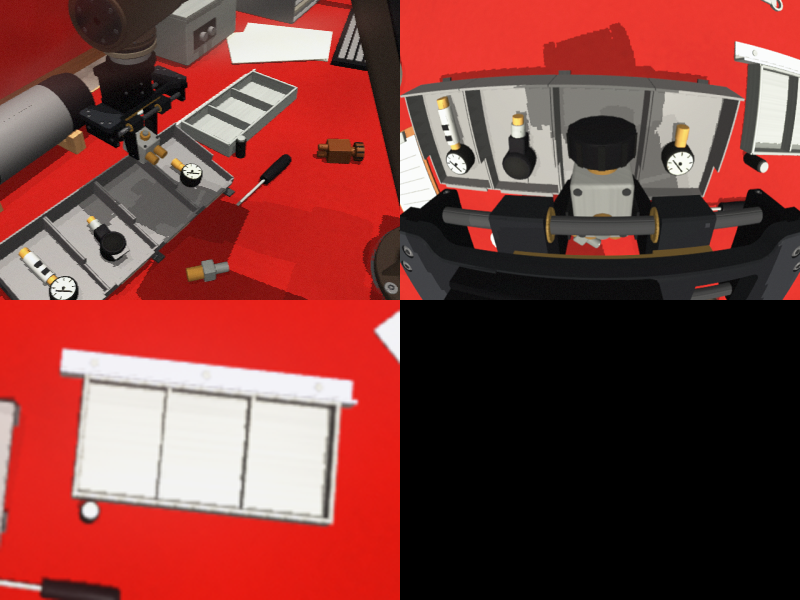

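Reducer is held, and the tray is flush along the rail (crop corners (87,376), (340,404)). Now the bay positions.

Run:
```python
from h import *
T=load("t5")
C={k:plane(T,305+u/2,170+v/2,36)[:2] for k,(u,v) in dict(fp=(75,195),bp=(87,76),ff=(332,221),bf=(340,104)).items()}
P=plane(T,350,275.5,54)[:2]
for k in C: print(k,np.round(C[k],1))
y=(C["bp"]-C["bf"]+C["fp"]-C["ff"]); y/=np.linalg.norm(y); x=np.array([y[1],-y[0]])
print("yaw",np.arctan2(x[1],x[0]),"post",P,"len",np.linalg.norm(C["bp"]-C["bf"]),"wid",np.linalg.norm(C["bp"]-C["fp"]))
m=sum(C.values())/4
for n,k in(("post",102.7),("mid",0),("free",-102.7)): print(n,np.round(m+k*y,1))
for k in C: print(k,"in post frame",np.round([(C[k]-P)@x,(C[k]-P)@y],1))
go(*(m-102.7*y-4*x),120,-95.2)
```

```text
fp [490.  -77.2]
bp [635.7 -90.6]
ff [ 463.1 -384. ]
bf [ 605.3 -397.3]
yaw -0.09328134356971156 post [469.34550401 -94.29140974] len 308.20455844949385 wid 146.2894075713349
post [ 558.1 -135. ]
mid [ 548.5 -237.3]
free [ 539.  -339.5]
fp in post frame [19. 19.]
bp in post frame [165.3  19.1]
ff in post frame [  20.8 -289. ]
bf in post frame [ 163.6 -289.1]
shift [ 69.7  47.4 507.9] jaw now -94.3 turn 0.9 q6 1.84 t 7.40 pos [525.8 170.9 189.5] F [-0.1  1.1 -3.6] op 0.423
```

>>> {"op": "apply_moves", "data": {"increments": [[0.8,0,4,42,1],[0.8,0,4,42,0],[0.8,0,4,42,0],[0.8,0,4,42,0],[0.8,0,4,42,0],[0.8,0,4,42,0],[0.8,0,4,42,0],[0.8,0,4,42,0],[0.8,0,4,42,0],[0.8,5,4,42,0]]}}

```text
t: 8.4
eef_pos: [527.7, -252.4, 183.9]
tcp_rot: [-2.011, 1.568, 2.609]
ft_force: [1.3, 1.1, -3.1]
opening: 0.421
```

>>> {"op": "apply_moves", "data": {"increments": [[0.8,10,4,40,0],[0.8,20,3,28,0],[0.8,20,0,0,0],[0.8,0,0,0,0]]}}

```text
t: 8.8
eef_pos: [527.1, -318.7, 130.9]
tcp_rot: [-2.124, 1.562, 2.495]
ft_force: [-1.1, 0.6, -2.9]
opening: 0.421
```

```bash
python3 -c "
from h import *
go(535,-339,40,-95.2)"
```

```text
shift [90.8 10.4 19.8] jaw now -95.4 turn -0.2 q6 1.01 t 8.80 pos [ 527.1 -318.7  130.9] F [-1.1  0.6 -2.9] op 0.421
```

>>> {"op": "apply_moves", "data": {"increments": [[0.8,20,10,20,0],[0.8,30,0,0,0],[0.8,25,0,0,0],[0.8,10,0,0,0],[0.8,0,0,0,0]]}}

```text
t: 9.3
eef_pos: [536.9, -339.1, 49.5]
tcp_rot: [-2.131, 1.568, 2.49]
ft_force: [-0.6, -0.2, -3.3]
opening: 0.419
```

```bash
python3 -c "
from h import *
go(535,-339,30,-95.2);shot('side','s6');shot('wrist','w6')
a=cv2.imread('pics/s6.png')[100:310,300:580]; b=cv2.imread('pics/w6.png')
cv2.imwrite('pics/c6.png',np.hstack([cv2.resize(a,(400,300),interpolation=cv2.INTER_CUBIC),cv2.resize(b,(400,300),interpolation=cv2.INTER_AREA)]))
"
```

```text
shift [19.5 -1.9  0.1] jaw now -95.3 turn -0.1 q6 1.00 t 9.30 pos [ 536.9 -339.1   49.5] F [-0.6 -0.2 -3.3] op 0.419
```

View pics/c6.png

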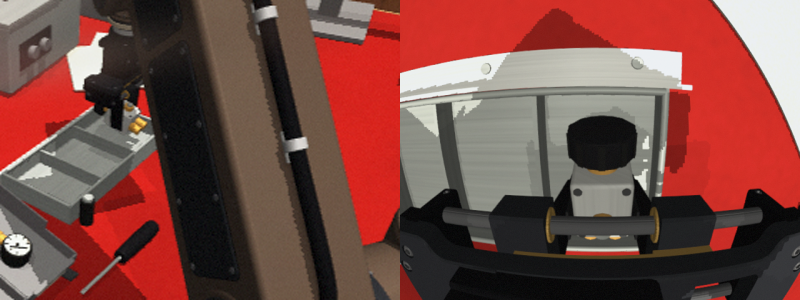

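The reducer is centred in the free bay (walls at 540 and 662 in the crop, wheel at 601). Descend while watching the force.

>>> {"op": "apply_moves", "data": {"increments": [[0.8,4,0,0,0],[0.8,4,0,0,0],[0.8,4,0,0,0],[0.8,0,0,0,0]]}}

```text
t: 9.8
eef_pos: [537.1, -339.9, 38.3]
tcp_rot: [-2.046, 1.57, 2.574]
ft_force: [0.2, -0.4, -3.5]
opening: 0.421
```

>>> {"op": "apply_moves", "data": {"increments": [[0.8,3,0,0,0],[0.8,0,0,0,0]]}}

```text
t: 10.0
eef_pos: [537.2, -340.0, 35.3]
tcp_rot: [-1.89, 1.57, 2.73]
ft_force: [0.6, 0.1, -4.2]
opening: 0.418
```

>>> {"op": "apply_moves", "data": {"increments": [[0.8,3,0,0,0],[0.8,0,0,0,0]]}}

```text
t: 10.2
eef_pos: [537.1, -340.0, 32.3]
tcp_rot: [-2.013, 1.57, 2.607]
ft_force: [-0.1, -0.4, -3.4]
opening: 0.42
```

>>> {"op": "apply_moves", "data": {"increments": [[0.8,3,0,0,0],[0.8,0,0,0,0]]}}

```text
t: 10.4
eef_pos: [537.1, -340.0, 29.3]
tcp_rot: [-1.976, 1.57, 2.644]
ft_force: [-0.0, -1.1, -3.8]
opening: 0.422
```

>>> {"op": "apply_moves", "data": {"increments": [[0.8,3,0,0,0],[0.8,0,0,0,0]]}}

```text
t: 10.6
eef_pos: [537.4, -340.3, 26.7]
tcp_rot: [0.609, 1.57, -1.054]
ft_force: [-0.7, -0.9, -2.1]
opening: 0.417
```

>>> {"op": "apply_moves", "data": {"increments": [[0.8,3,0,0,0],[0.8,0,0,0,0]]}}

```text
t: 10.8
eef_pos: [538.5, -340.5, 25.4]
tcp_rot: [1.097, 1.567, -0.566]
ft_force: [1.8, 1.9, 11.5]
opening: 0.42
```

>>> {"op": "apply_moves", "data": {"increments": [[0.8,3,0,0,0],[0.8,0,0,0,0]]}}

```text
t: 11.0
eef_pos: [539.6, -340.6, 23.4]
tcp_rot: [1.15, 1.564, -0.514]
ft_force: [5.1, 4.2, 17.2]
opening: 0.419
```

>>> {"op": "apply_moves", "data": {"increments": [[0.8,2,0,0,0],[0.8,0,0,0,0]]}}

```text
t: 11.2
eef_pos: [540.1, -340.7, 21.9]
tcp_rot: [1.163, 1.563, -0.5]
ft_force: [6.8, 4.9, 21.7]
opening: 0.418
```

>>> {"op": "apply_moves", "data": {"increments": [[0.8,2,0,0,0],[0.8,0,0,0,0],[0.56,0,0,0,0],[0.54,0,0,0,0],[0.5,0,0,0,0],[0.4,0,0,0,0],[0.4,0,0,0,0]]}}

```text
t: 11.9
eef_pos: [537.1, -340.0, 16.3]
tcp_rot: [-2.005, 1.57, 2.615]
ft_force: [-0.1, -0.0, 0.7]
opening: 0.585
```

>>> {"op": "apply_moves", "data": {"increments": [[0.4,-10,0,0,0],[0.4,-30,0,0,0],[0.4,-45,0,0,0],[0.4,-45,0,0,0],[0.4,-45,0,0,0],[0.35,0,-2,-42,0],[0.35,0,-2,-42,0],[0.35,0,-2,-42,0],[0.35,0,-2,-42,0],[0.35,0,-2,-42,0]]}}

```text
t: 12.9
eef_pos: [546.4, -128.5, 192.4]
tcp_rot: [1.22, 1.57, -0.443]
ft_force: [1.0, -0.7, 0.1]
opening: 0.651
```

```bash
python3 -c "
from h import *
shot('top','t7');go(515,288,180,-95.2)"
```

```text
shift [  13.   -68.1 -407. ] jaw now -95.2 turn 0.0 q6 1.32 t 12.95 pos [ 546.1 -123.5  192.5] F [1.1 4.1 0.2] op 0.652
```

>>> {"op": "apply_moves", "data": {"increments": [[0.35,0,-14,-41,0],[0.35,0,-14,-41,0],[0.35,0,-14,-41,0],[0.35,0,-14,-41,0],[0.35,0,-14,-41,0],[0.35,0,-14,-41,0],[0.35,0,-14,-41,0],[0.35,0,-14,-41,0],[0.35,0,-15,-40,0],[0.35,0,-15,-32,4]]}}

```text
t: 13.95
eef_pos: [441.5, 283.4, 192.3]
tcp_rot: [2.15, 1.57, 0.417]
ft_force: [0.5, -0.5, 0.7]
opening: 0.652
```

>>> {"op": "apply_moves", "data": {"increments": [[0.35,0,0,0,0],[0.35,0,0,0,0]]}}

```text
t: 14.15
eef_pos: [441.9, 281.7, 192.0]
tcp_rot: [1.465, 1.57, -0.265]
ft_force: [0.1, -0.1, -0.5]
opening: 0.65
```

Run:
```python
from h import *
c=shot('wrist','w8');p=c["pixels"]
go(515,288,80,-99)
def px(X):
    R=np.array(c["R"]);X=R@X+np.array(c["t"]).ravel();f=240/np.tan(np.radians(c["fovy"])/2)
    r=np.hypot(X[0],X[1]);th=np.arctan2(r,X[2]);return c["cx"]+f*th*X[0]/r,c["cy"]+f*th*X[1]/r
print("expect dome",px(np.array([512,289,70])),"nip",px(np.array([578,278,68])),"gdial",px(np.array([518,402,60])),"fing", px(np.array([438,288,190])))
dark=((p.max(2)<60)).astype(np.uint8)
n,l,s,ce=cv2.connectedComponentsWithStats(dark)
for i in range(1,n):
    if s[i,4]>300:
        d=cv2.distanceTransform((l==i).astype(np.uint8),cv2.DIST_L2,5);_,m,_,q=cv2.minMaxLoc(d);print(i,s[i],np.round(ce[i]),m,q)
```

```text
shift [112.   70.7 -18.6] jaw now -99.2 turn -0.2 q6 2.17 t 14.20 pos [442.2 281.  191.9] F [ 0.2 -0.5  0.5] op 0.651
expect dome (np.float64(298.58079345416604), np.float64(150.39844376959576)) nip (np.float64(298.9565269954733), np.float64(63.32808472126462)) gdial (np.float64(165.40981035435195), np.float64(169.76944601015842)) fing (np.float64(310.9854246790848), np.float64(314.95967886477865))
1 [ 209    0  159  212 3045] [265.  76.] 6.0 (215, 19)
2 [ 375    0  141  203 3572] [493.  79.] 10.1968994140625 (505, 19)
4 [  76   11  125  210 3784] [108. 106.] 11.393799781799316 (89, 57)
5 [ 524   12   99  190 3779] [597.  98.] 12.984498977661133 (608, 54)
64 [ 267   96   58   86 3594] [296. 143.] 28.559694290161133 (296, 152)
73 [522 109  47  52 830] [536. 130.] 9.1968994140625 (533, 124)
102 [146 137  54  55 759] [183. 156.] 7.796899795532227 (184, 147)
105 [622 143  18  20 302] [631. 152.] 10.0 (639, 153)
114 [597 222  43  21 777] [620. 232.] 10.590700149536133 (624, 232)
115 [    0   278   640   202 81856] [323. 401.] 92.181396484375 (163, 479)
116 [199 351 250   7 603] [323. 354.] 2.0 (207, 352)
```

Run:
```python
from h import *
c=load("w8");p=c["pixels"].astype(int)
yel=((p[:,:,0]>p[:,:,2]+70)&(p[:,:,1]>p[:,:,2]+40)).astype(np.uint8)
n,l,s,ce=cv2.connectedComponentsWithStats(yel)
for i in range(1,n):
    if s[i,4]>60: print(s[i],np.round(ce[i]))
a=plane(c,296,152,72);b=plane(c,299,63,68)
print(a,b); go(a[0]+4,a[1],55,-99)
```

```text
[137  46  21  20 321] [147.  55.]
[290  62  19  14 247] [299.  69.]
[545  81  18  33 496] [553.  97.]
[156 130  18  15 186] [165. 137.]
[  48  132   93  178 1327] [ 91. 205.]
[  0 211  48 111 229] [ 21. 266.]
[364 267  26  31 443] [377. 282.]
[191 342   9  43 141] [193. 364.]
[449 344   8  41 122] [454. 364.]
[511.202047   290.95339661  72.        ] [578.25026468 277.92721787  68.        ]
shift [137.   70.4 -21.5] jaw now -99.2 turn -0.2 q6 2.17 t 14.20 pos [442.2 281.  191.9] F [ 0.2 -0.5  0.5] op 0.651
```

>>> {"op": "apply_moves", "data": {"increments": [[0.35,0,35,-11,0],[0.35,20,35,-10,1.8],[0.35,40,0,0,0],[0.35,35,0,0,0],[0.35,0,0,0,0]]}}

```text
t: 14.7
eef_pos: [513.5, 288.4, 92.9]
tcp_rot: [-0.945, 1.563, -2.711]
ft_force: [-1.0, -0.3, 1.6]
opening: 0.648
```

```bash
python3 -c "
from h import *
go(515,291,55,-101)
c=shot('wrist','w9')
p=c['pixels'];dark=(p.max(2)<60).astype(np.uint8)
cv2.imwrite('pics/c9.png',np.hstack([p[100:480,150:510,::-1]]))"
```

```text
shift [37.9  1.2 -3. ] jaw now -101.2 turn -0.2 q6 2.17 t 14.70 pos [513.5 288.4  92.9] F [-1.  -0.3  1.6] op 0.648
```

View pics/c9.png

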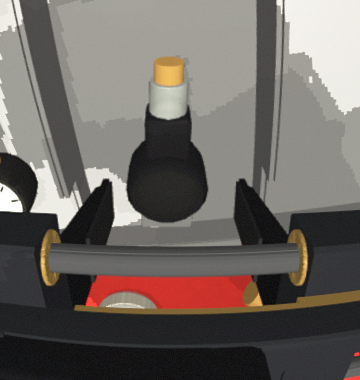

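The valve housing lies between the fingers (128–207 px in the crop, fingertips at 108 and 240), 3 mm to the +y side. That matches the computed correction.

>>> {"op": "apply_moves", "data": {"increments": [[0.35,13,1,-3,0],[0.35,13,0,0,0],[0.35,11,0,0,0],[0.35,0,0,0,0],[0.6,0,0,0,0],[0.8,0,0,0,0],[0.8,0,0,0,0],[0.8,0,0,0,0]]}}

```text
t: 15.55
eef_pos: [516.2, 293.6, 60.0]
tcp_rot: [1.896, 1.57, 0.131]
ft_force: [-2.0, -0.8, 1.5]
opening: 0.477
```

>>> {"op": "apply_moves", "data": {"increments": [[0.8,-8,0,0,0],[0.8,-15,0,0,0],[0.8,-35,0,0,0],[0.8,-40,0,0,0],[0.8,-30,0,0,0],[0.8,0,0,0,0]]}}

```text
t: 16.15
eef_pos: [517.5, 294.2, 192.1]
tcp_rot: [2.163, 1.564, 0.398]
ft_force: [0.2, 0.3, -2.1]
opening: 0.476
```

```bash
python3 -c "
from h import *
go(535,-237,190,-95.2)"
```

```text
shift [  0.8 119.2 518. ] jaw now -101.1 turn -5.9 q6 2.17 t 16.15 pos [517.5 294.2 192.1] F [ 0.2  0.3 -2.1] op 0.476
```

>>> {"op": "apply_moves", "data": {"increments": [[0.8,0,0,0,-5.9],[0.8,0,5,42,0],[0.8,0,5,42,0],[0.8,0,5,42,0],[0.8,0,5,42,0],[0.8,0,5,42,0],[0.8,0,5,42,0],[0.8,0,5,42,0],[0.8,0,5,42,0],[0.8,0,5,42,0]]}}

```text
t: 17.15
eef_pos: [526.2, -88.6, 186.9]
tcp_rot: [-1.728, 1.57, 2.894]
ft_force: [0.5, -0.0, -1.4]
opening: 0.477
```

>>> {"op": "apply_moves", "data": {"increments": [[0.8,0,6,42,0],[0.8,10,6,42,0],[0.8,20,6,40,0],[0.8,20,0,25,0],[0.8,20,0,0,0],[0.8,0,0,0,0]]}}

```text
t: 17.75
eef_pos: [529.5, -236.9, 114.5]
tcp_rot: [-2.007, 1.565, 2.614]
ft_force: [0.2, 0.5, -1.7]
opening: 0.477
```

```bash
python3 -c "
from h import *
go(535,-237,40,-95.2)"
```

```text
shift [74.5  5.8 -0.3] jaw now -95.3 turn -0.1 q6 1.13 t 17.75 pos [ 529.5 -236.9  114.5] F [ 0.2  0.5 -1.7] op 0.477
```

>>> {"op": "apply_moves", "data": {"increments": [[0.8,30,6,0,0],[0.8,30,0,0,0],[0.8,13,0,0,0],[0.8,0,0,0,0],[0.8,3,0,0,0],[0.8,3,0,0,0],[0.8,0,0,0,0]]}}

```text
t: 18.45
eef_pos: [537.5, -237.6, 39.4]
tcp_rot: [1.069, 1.57, -0.593]
ft_force: [0.0, 0.2, -1.5]
opening: 0.478
```

>>> {"op": "apply_moves", "data": {"increments": [[0.8,3,0,0,0],[0.8,0,0,0,0]]}}

```text
t: 18.65
eef_pos: [537.2, -237.5, 35.7]
tcp_rot: [0.784, 1.571, -0.877]
ft_force: [-0.4, 0.2, -2.3]
opening: 0.475
```

>>> {"op": "apply_moves", "data": {"increments": [[0.8,3,0,0,0],[0.8,0,0,0,0]]}}

```text
t: 18.85
eef_pos: [538.3, -237.9, 33.6]
tcp_rot: [1.217, 1.568, -0.444]
ft_force: [0.9, 0.8, 8.6]
opening: 0.479
```

>>> {"op": "apply_moves", "data": {"increments": [[0.8,3,0,0,0],[0.8,0,0,0,0]]}}

```text
t: 19.05
eef_pos: [539.7, -238.5, 31.7]
tcp_rot: [1.193, 1.564, -0.468]
ft_force: [5.3, 1.8, 14.5]
opening: 0.474
```

>>> {"op": "apply_moves", "data": {"increments": [[0.8,2.5,0,0,0],[0.8,0,0,0,0]]}}

```text
t: 19.25
eef_pos: [540.6, -238.9, 29.8]
tcp_rot: [1.177, 1.561, -0.485]
ft_force: [8.2, 2.3, 17.1]
opening: 0.474
```

>>> {"op": "apply_moves", "data": {"increments": [[0.8,2.5,0,0,0],[0.8,0,0,0,0]]}}

```text
t: 19.45
eef_pos: [540.9, -238.8, 28.1]
tcp_rot: [1.204, 1.56, -0.457]
ft_force: [7.5, 4.5, 25.4]
opening: 0.474
```

>>> {"op": "apply_moves", "data": {"increments": [[0.8,2,0,0,0],[0.8,0,0,0,0]]}}

```text
t: 19.65
eef_pos: [540.9, -238.8, 26.9]
tcp_rot: [1.195, 1.56, -0.466]
ft_force: [4.4, 5.8, 35.2]
opening: 0.478
```

>>> {"op": "apply_moves", "data": {"increments": [[0.5,-2,0,0,0],[0.48,0,0,0,0],[0.42,0,0,0,0],[0.35,0,0,0,0],[0.35,0,0,0,0],[0.35,-10,0,0,0],[0.35,-30,0,0,0],[0.35,-45,0,0,0],[0.35,-45,0,0,0],[0.35,-40,0,0,0]]}}

```text
t: 20.65
eef_pos: [537.1, -237.4, 197.5]
tcp_rot: [1.103, 1.57, -0.559]
ft_force: [0.3, -0.7, -0.9]
opening: 0.651
```

```bash
python3 -c "
from h import *
go(445,400,200,-93.2)"
```

```text
shift [  -3.  -149.4 -626.5] jaw now -95.2 turn -2.0 q6 1.13 t 20.65 pos [ 537.1 -237.4  197.5] F [ 0.3 -0.7 -0.9] op 0.651
```

>>> {"op": "apply_moves", "data": {"increments": [[0.35,0,-10,-42,0],[0.35,0,-10,-42,0],[0.35,0,-10,-42,0],[0.35,0,-10,-42,0],[0.35,0,-10,-42,0],[0.35,0,-10,-42,0],[0.35,0,-10,-42,0],[0.35,0,-10,-42,0],[0.35,0,-10,-42,0],[0.35,0,-10,-42,0]]}}

```text
t: 21.65
eef_pos: [475.0, 191.5, 195.3]
tcp_rot: [1.756, 1.57, 0.095]
ft_force: [1.1, -0.4, 0.5]
opening: 0.652
```

>>> {"op": "apply_moves", "data": {"increments": [[0.35,0,-10,-42,0],[0.35,0,-10,-42,0],[0.35,0,-10,-42,0],[0.35,0,-10,-42,0],[0.35,0,-10,-38,-2],[0.35,0,0,0,0],[0.35,0,0,0,0]]}}

```text
t: 22.35
eef_pos: [443.9, 399.8, 194.7]
tcp_rot: [-0.416, 1.57, -2.041]
ft_force: [0.3, -0.2, 0.4]
opening: 0.646
```

Run:
```python
from h import *
c=shot('wrist','w10');p=c["pixels"].astype(int)
go(520,402,47,-93.2)
def comp(m,lo):
    n,l,s,ce=cv2.connectedComponentsWithStats(m.astype(np.uint8))
    for i in range(1,n):
        if s[i,4]>lo and s[i,1]<290: print(s[i],np.round(ce[i],1))
yel=(p[:,:,0]>p[:,:,2]+70)&(p[:,:,1]>p[:,:,2]+40); print("yel");comp(yel,80)
print("dark");comp(p.max(2)<60,300)
print("white");comp(p.min(2)>200,300)
```

```text
shift [147.8  75.5  -7.2] jaw now -93.2 turn 0.0 q6 2.25 t 22.40 pos [444.3 399.  194.8] F [ 0.3 -1.6  0.3] op 0.650
yel
[306  11  22  17 366] [316.3  19. ]
[ 142   85   91  228 2234] [190.1 184.4]
[307 103  19  11 207] [316. 108.]
[ 53 126  72 198 951] [ 77.1 207.4]
[470 265  27  31 436] [484.2 281.5]
dark
[ 240    0   11  190 1332] [245.5  80.8]
[371   0  25 197 946] [384.4  80.7]
[ 415    0  125  209 3681] [508.8  85.9]
[ 547   25   92  193 3751] [606.2 116. ]
[288 112  57  56 684] [317.5 132.5]
[615 143  25  46 537] [626.6 162.7]
[    0   279   640   201 82552] [323. 401.]
white
[   60   100   164   220 21543] [139.2 213.7]
[ 350  285   36   46 1261] [368.2 308.4]
```

Run:
```python
from h import *
c=load('w10')
a=plane(c,316.5,140,58);n=plane(c,316.3,11,72);b=plane(c,316,103,52)
print(a,n,b,"yaw",np.degrees(np.arctan2(n[1]-a[1],n[0]-a[0])))
print("camz",(-np.array(c['R']).T@np.array(c['t']))); print(tri(c,(316.3,11),load('top0'),(105+39,185+23)))
for u in(248,374): print(plane(c,u,140,60))
go(a[0]+2,a[1],49,-93)
```

```text
[519.61992345 400.98617486  58.        ] [620.92603969 395.35345522  72.        ] [549.5765277  399.82705356  52.        ] yaw -3.1824249053970086
camz [523.67307358 394.93766339 353.30299407]
(array([621.09707661, 395.42811848,  72.06633212]), np.float64(0.39589532775089853))
[523.70318647 454.98593848  60.        ]
[517.67709637 355.94741045  60.        ]
shift [145.8  77.1  -6.3] jaw now -93.2 turn -0.2 q6 2.25 t 22.40 pos [444.3 399.  194.8] F [ 0.3 -1.6  0.3] op 0.650
```

>>> {"op": "apply_moves", "data": {"increments": [[0.35,0,39,-3,0],[0.35,20,38,-3,0],[0.35,40,0,0,0],[0.35,35,0,0,0],[0.35,0,0,0,0],[0.35,0,0,0,0]]}}

```text
t: 23.0
eef_pos: [522.3, 400.3, 100.4]
tcp_rot: [-0.466, 1.57, -2.094]
ft_force: [0.9, 1.1, 0.0]
opening: 0.647
```

```bash
python3 -c "
from h import *
go(521.5,401,51,-93)"
```

```text
shift [49.4 -0.8 -0.6] jaw now -93.3 turn -0.3 q6 2.18 t 23.00 pos [522.3 400.3 100.4] F [0.9 1.1 0. ] op 0.647
```

>>> {"op": "apply_moves", "data": {"increments": [[0.35,18,0,0,0],[0.35,16,0,0,0],[0.35,12,0,0,0],[0.35,3,0,0,0],[0.35,0,0,0,0],[0.5,0,0,0,0],[0.8,0,0,0,0],[0.8,0,0,0,0],[0.8,0,0,0,0]]}}

```text
t: 23.9
eef_pos: [521.9, 401.3, 51.2]
tcp_rot: [2.093, 1.57, 0.466]
ft_force: [-0.7, 0.1, 3.0]
opening: 0.474
```

>>> {"op": "apply_moves", "data": {"increments": [[0.8,-8,0,0,0],[0.8,-15,0,0,0],[0.8,-35,0,0,0],[0.8,-45,0,0,0],[0.8,-45,0,0,0],[0.8,0,0,0,0]]}}

```text
t: 24.5
eef_pos: [523.5, 402.4, 206.3]
tcp_rot: [2.174, 1.56, 0.548]
ft_force: [0.8, -0.3, -2.5]
opening: 0.474
```

```bash
python3 -c "
from h import *
go(517,-131,195,-95.3)
shot('side','s11');shot('wrist','w11');shot('top','t11')"
```

```text
shift [  8.2  23.1 533. ] jaw now -93.2 turn 2.1 q6 2.18 t 24.50 pos [523.5 402.4 206.3] F [ 0.8 -0.3 -2.5] op 0.474
```

>>> {"op": "apply_moves", "data": {"increments": [[0.8,0,0,0,2.1],[0.8,0,3,41,0],[0.8,0,3,41,0],[0.8,0,3,41,0],[0.8,0,3,41,0],[0.8,0,3,41,0],[0.8,0,3,41,0],[0.8,0,3,41,0],[0.8,0,3,41,0],[0.8,0,3,41,0]]}}

```text
t: 25.65
eef_pos: [513.6, 29.7, 197.2]
tcp_rot: [-1.52, 1.568, 3.101]
ft_force: [0.5, 0.8, -1.3]
opening: 0.476
```

>>> {"op": "apply_moves", "data": {"increments": [[0.8,0,4,41,0],[0.8,0,4,41,0],[0.8,10,4,41,0],[0.8,20,3,39,0],[0.8,30,0,0,0],[0.8,20,0,0,0],[0.8,0,0,0,0]]}}

```text
t: 26.35
eef_pos: [512.6, -131.1, 115.2]
tcp_rot: [-1.84, 1.564, 2.779]
ft_force: [0.4, 0.4, -2.1]
opening: 0.476
```

```bash
python3 -c "
from h import *
go(517,-131,50,-95.3)
a=shot('side','s12');shot('wrist','w12');shot('top','t12')
a=cv2.imread('pics/s12.png')[120:320,280:480]; b=cv2.imread('pics/w12.png')
cv2.imwrite('pics/c12.png',np.hstack([cv2.resize(a,(380,380),interpolation=cv2.INTER_CUBIC),cv2.resize(b[80:460],(420,250))[0:250] if 0 else cv2.copyMakeBorder(cv2.resize(b,(420,315),interpolation=cv2.INTER_AREA),0,65,0,0,cv2.BORDER_CONSTANT)]))"
```

```text
shift [65.2  4.8 -0.4] jaw now -95.3 turn -0.0 q6 1.29 t 26.35 pos [ 512.6 -131.1  115.2] F [ 0.4  0.4 -2.1] op 0.476
```

View pics/c12.png

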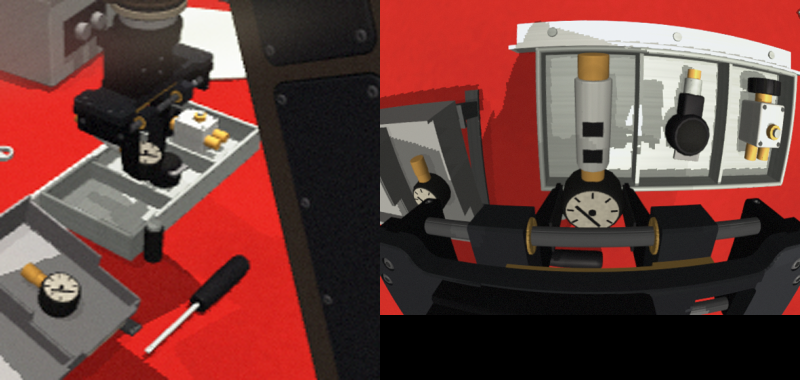

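Wrist view: gauge over the post bay, centred (592, walls at 540 and 638 in the crop), with its stem raised. The valve and the reducer lie flat in their bays, and the short gauge is still in its bin.

>>> {"op": "apply_moves", "data": {"increments": [[0.8,30,5,0,0],[0.8,30,0,0,0],[0.8,14,0,0,0],[0.8,0,0,0,0],[0.8,3,0,0,0],[0.8,3,0,0,0],[0.8,0,0,0,0]]}}

```text
t: 27.2
eef_pos: [519.9, -131.9, 39.3]
tcp_rot: [1.231, 1.57, -0.432]
ft_force: [0.2, 0.2, -1.5]
opening: 0.477
```

>>> {"op": "apply_moves", "data": {"increments": [[0.8,3,0,0,0],[0.8,0,0,0,0]]}}

```text
t: 27.4
eef_pos: [519.5, -131.9, 35.7]
tcp_rot: [0.995, 1.571, -0.668]
ft_force: [0.2, 0.0, -1.2]
opening: 0.477
```

>>> {"op": "apply_moves", "data": {"increments": [[0.8,3,0,0,0],[0.8,0,0,0,0]]}}

```text
t: 27.6
eef_pos: [519.4, -131.9, 32.3]
tcp_rot: [-1.575, 1.57, 3.045]
ft_force: [0.9, 0.3, -2.0]
opening: 0.476
```

>>> {"op": "apply_moves", "data": {"increments": [[0.8,3,0,0,0],[0.8,0,0,0,0]]}}

```text
t: 27.8
eef_pos: [519.4, -131.9, 29.3]
tcp_rot: [-1.64, 1.57, 2.98]
ft_force: [-0.7, -1.1, -1.6]
opening: 0.476
```

>>> {"op": "apply_moves", "data": {"increments": [[0.8,2.5,0,0,0],[0.8,0,0,0,0]]}}

```text
t: 28.0
eef_pos: [519.9, -132.0, 27.2]
tcp_rot: [1.288, 1.57, -0.375]
ft_force: [0.7, 0.7, 2.6]
opening: 0.476
```

>>> {"op": "apply_moves", "data": {"increments": [[0.8,2.5,0,0,0],[0.8,0,0,0,0]]}}

```text
t: 28.2
eef_pos: [521.1, -132.3, 25.5]
tcp_rot: [1.327, 1.567, -0.336]
ft_force: [3.9, 0.8, 9.1]
opening: 0.474
```

>>> {"op": "apply_moves", "data": {"increments": [[0.8,2.5,0,0,0],[0.8,0,0,0,0]]}}

```text
t: 28.4
eef_pos: [521.9, -132.6, 23.3]
tcp_rot: [1.311, 1.565, -0.353]
ft_force: [6.7, 0.1, 10.1]
opening: 0.476
```

>>> {"op": "apply_moves", "data": {"increments": [[0.8,2,0,0,0],[0.8,0,0,0,0]]}}

```text
t: 28.6
eef_pos: [522.2, -132.8, 21.7]
tcp_rot: [1.291, 1.564, -0.372]
ft_force: [6.9, -0.2, 13.3]
opening: 0.473
```

>>> {"op": "apply_moves", "data": {"increments": [[0.8,2,0,0,0],[0.8,0,0,0,0]]}}

```text
t: 28.8
eef_pos: [522.2, -132.8, 20.8]
tcp_rot: [1.288, 1.563, -0.375]
ft_force: [2.3, 1.0, 28.6]
opening: 0.48
```

Force is rising, so it is flat. Release, retreat and look.

>>> {"op": "apply_moves", "data": {"increments": [[0.5,-2,0,0,0],[0.48,0,0,0,0],[0.42,0,0,0,0],[0.35,0,0,0,0],[0.35,0,0,0,0],[0.35,-10,0,0,0],[0.35,-30,0,0,0],[0.35,-45,0,0,0],[0.35,-45,0,0,0],[0.35,-45,0,0,0]]}}

```text
t: 29.8
eef_pos: [519.1, -131.7, 197.6]
tcp_rot: [0.546, 1.571, -1.118]
ft_force: [0.5, 0.5, 0.2]
opening: 0.651
```

>>> {"op": "apply_moves", "data": {"increments": [[0.35,-40,-25,20,0],[0.35,-20,-30,30,0],[0.35,0,-30,30,0],[0.35,0,0,0,0],[0.35,0,0,0,0]]}}

```text
t: 30.3
eef_pos: [427.8, -203.6, 254.9]
tcp_rot: [1.18, 1.57, -0.485]
ft_force: [0.7, -0.4, -0.4]
opening: 0.649
```

Run:
```python
from h import *
c=shot('wrist','wf');s=shot('side','sf');shot('top','tf')
go(450,-200,200)
f=240/np.tan(np.radians(c["fovy"])/2)
def px(c,X):
    X=np.array(c["R"])@X+np.array(c["t"]).ravel()
    if c["fovy"]>60: r=np.hypot(X[0],X[1]);th=np.arctan2(r,X[2]);return np.array([c["cx"]+f*th*X[0]/r,c["cy"]+f*th*X[1]/r])
    g=240/np.tan(np.radians(c["fovy"])/2);return np.array([c["cx"]+g*X[0]/X[2],c["cy"]+g*X[1]/X[2]])
for n,X in(("gface",(520,-132,30)),("gnut",(622,-141,15)),("vdome",(537,-238,44)),("vnip",(605,-244,20)),("relief",(535,-340,60)),("fp",(490,-77,36)),("bp",(638,-91,36)),("ff",(463,-384,36)),("bf",(608,-397,36))): print(n,np.round(px(c,np.array(X))),np.round(px(s,np.array(X))))
def comp(p,m,lo,n):
    k,l,st,ce=cv2.connectedComponentsWithStats(m.astype(np.uint8)); print(n)
    for i in range(1,k):
        if st[i,4]>lo and st[i,1]<300: print(" ",st[i],np.round(ce[i],1))
p=c["pixels"].astype(int)
comp(p,(p[:,:,0]>p[:,:,2]+70)&(p[:,:,1]>p[:,:,2]+40),80,"yel");comp(p,p.max(2)<60,300,"dark")
```

```text
shift [54.1 20.9 -4.7] jaw now -95.2 q6 1.08 t 30.45 pos [ 428.7 -202.7  254.1] F [-0.4 -0.4  0.7] op 0.650
gface [246. 131.] [351. 230.]
gnut [248.  39.] [319. 219.]
vdome [348. 103.] [367. 202.]
vnip [346.  42.] [346. 200.]
relief [453.  99.] [387. 179.]
fp [198. 167.] [350. 244.]
bp [197.  30.] [302. 221.]
ff [487. 167.] [417. 187.]
bf [488.  36.] [372. 170.]
yel
  [243  35  16  12 171] [250.4  40.5]
  [346  38  14  10 113] [352.5  42.6]
  [434  58  19   8 135] [443.4  61.4]
  [443  87  17  17 133] [450.4  95.5]
  [243 100  13  10 113] [249.  104.5]
  [427 115  14  20 252] [433.3 124.1]
  [445 117  14  19 241] [452.  125.8]
  [ 65 137  17  27 313] [ 73.7 150.3]
  [ 21 269  17  21 203] [ 28.8 278.3]
dark
  [423  40  39  22 682] [441.8  50.1]
  [ 326   62   44   63 1899] [348.   96.8]
  [  92   76   55  157 4087] [123.7 143.5]
  [  21  100   49  132 2175] [ 42.8 157.5]
  [227 110  44  41 351] [255.3 130.2]
  [ 65 158  38  43 551] [ 90.5 174.4]
  [ 614  164   26  105 1750] [625.2 214. ]
  [206 168  28  26 302] [223.1 178.1]
  [  0 183  14  48 315] [  4.9 211. ]
  [ 187  252   80   22 1602] [227.2 262. ]
  [    0   279   640   201 82873] [316.3 402. ]
```

Run:
```python
from h import *
W,S,T=load('wf'),load('sf'),load('tf')
def yel(c): 
    p=c["pixels"].astype(int); k,l,st,ce=cv2.connectedComponentsWithStats(((p[:,:,0]>p[:,:,2]+70)&(p[:,:,1]>p[:,:,2]+40)).astype(np.uint8)); return [(ce[i],st[i,4]) for i in range(1,k) if st[i,4]>8]
for n,w in(("gnut",(250.4,40.5)),("gstem",(249,104.5)),("vnip",(352.5,42.6)),("relief",(450.4,95.5))):
    r=[]
    for q,a in yel(S):
        X,e=tri(W,w,S,q)
        if e<6 and -5<X[2]<80: r.append((np.round(X,1).tolist(),round(float(e),1),int(a)))
    for q,a in yel(T):
        X,e=tri(W,w,T,q)
        if e<5 and -5<X[2]<80: r.append(("T",np.round(X,1).tolist(),round(float(e),1),int(a)))
    print(n,r)
# change images: tray edges (vs t5) and bystanders/short gauge (vs top0)
for b,(x0,y0,x1,y1) in(("top0",(140,295,235,340)),("top0",(280,300,370,330)),("top0",(310,130,395,170)),("top0",(262,235,305,280)),("t5",(335,200,485,222)),("t5",(335,262,480,290))):
    d=np.abs(load(b)["pixels"][y0:y1,x0:x1].astype(int)-T["pixels"][y0:y1,x0:x1]).max(2)
    print(b,(x0,y0,x1,y1),"changed px",(d>60).sum(),"of",d.size, "where" ,np.argwhere(d>60)[:,::-1].mean(0).round() if (d>60).any() else "")
```

```text
gnut [([620.7, -143.6, 18.5], 2.8, 26), ('T', [619.0, -144.2, 19.1], 0.3, 37)]
gstem [([550.3, -135.4, 18.3], 3.5, 17), ('T', [548.8, -136.1, 18.1], 0.1, 20)]
vnip [([605.0, -250.2, 21.5], 2.8, 14), ('T', [600.8, -249.4, 31.9], 0.8, 21)]
relief [([539.6, -341.0, 50.3], 0.6, 22), ('T', [538.1, -339.1, 54.9], 1.9, 22)]
top0 (140, 295, 235, 340) changed px 137 of 4275 where [91. 34.]
top0 (280, 300, 370, 330) changed px 1033 of 2700 where [27. 13.]
top0 (310, 130, 395, 170) changed px 0 of 3400 where 
top0 (262, 235, 305, 280) changed px 212 of 1935 where [ 8. 39.]
t5 (335, 200, 485, 222) changed px 131 of 3300 where [41. 18.]
t5 (335, 262, 480, 290) changed px 3637 of 4060 where [72. 14.]
```

```bash
python3 -c "
from cell import env
print(env.job_done())"
```

```text
the job is handed in; nothing more can be done
None
```

The tray is flush along the rail and all three wanted parts are set down in it. I handed the job in at about 30 s of the 72 s; it returned no verdict.

**What I did:** I swung the tray to the rail with closed fingers, pressing to about 32 N. Then I gripped each part across its width, lowered it until it lay flat, and released it. The reducer is in the free bay, the valve in the middle bay and the long gauge in the post bay.

**Last checks:**
- **Tray:** measured once after the push, its back corners were at about 164 and 165 mm in the post frame (over 160 needed). The post end was at y ≈ 19 mm, within limits. At the end, the back edge showed no shift in the top view.
- **Parts:** all three appeared within a few mm of where I expected them. The gauge's nut and stem stood equally high (18–19 mm), so it lies flat.
- **Bystanders:** the wrench showed no change from the start. The short gauge was still in its bin in the last picture viewed, and the tool never went low near it or the bench items.

**Disagreed or left unsettled:**
- Two-view heights often read about 5 mm low, with the reducer's relief valve further off in its bin, so I relied on contact force when setting down.
- The valve's nipple height came out as 21 mm from one pair of views and 32 mm from another, so its flatness rests on the contact force and the last picture viewed.
- The areas around the screwdriver, the jar and coupling, the short gauge and the tray's front edge did change in the top view. I put that down to the arm and its shadow, but did not verify it.

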